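# Lay the battery on the charging dock and switch the dock on

### The arm

A 6-joint arm with a two-finger parallel gripper is mounted at the origin on the work surface. World frame = base frame: x ahead of the robot, y to its left, z up, the work surface at z = 0. Lengths are in m, angles in rad, forces in N, time in s.
With the tool pointing down it reaches from about 0.35 to 0.775 m from the base axis. Payload 5.5 kg.
Tool frame: the origin (TCP) lies midway between the tips of the shut fingers; the grasp point (between the pads) lies 19 mm behind it; z points along the fingers, y is the line along which they close (so a half turn about z gives the same grasp; the last joint's range is limited). The gripper opens to 85 mm and grips with 20 to 120 N. Pads are 22 mm wide; open, the fingers measure 114 mm over their backs; the gripper's body (76 mm by 85 mm) begins 54 mm behind the grasp point. The pads swing forward as they close: fully open they stand 13 mm farther back than shut.
Start: joints at [1.033, 0.313, 0.046, 1.304, 0, 1.431], TCP at [0.223, 0.53, 0.231] pointing down, gripper open.
Joint ranges: [-2.76, 2.76], [-0.86, 1.69], [-1.03, 1.26], [-2.2, 2.34], [-1.47, 1.5], [-3.14, 3.14]. Speed limits (rad/s): [2.57, 2.57, 3.14, 3.14, 3.14, 3.14].

### API

Orientations are given as a unit quaternion [w, x, y, z].
In Python, from workcell import env gives the robot as it stands.
- The arm moves only by the tool move_arm, never from a script. Its argument "targets" is a list of rows, each a list of 3 entries, a list of its own where there are three numbers: the shift along the tool's x, y, z in mm, then the turn, a rotation vector about the tool's x, y, z in units of 10 degrees (1.0 is 10 degrees), then the closure, from -1 (fully open) to 1 (shut). In form: [[[dx, dy, dz], [ax, ay, az], gripper], ...]. A call has 1 to 5 rows; each row is the pose to reach, as a shift and turn from the pose commanded when the call began, along the tool's axes at that moment; what a row does not reach only later rows make up. A row lasts 1/8 s, in which the tool goes at most 62.5 mm and 10.7 degrees, less where a joint would pass 70% of its speed; a pose out of reach is approached as far as the arm can. A call with a gripper value outside its range is refused whole. The fingers move at their own pace and stop on an object; "squeeze" is the grip in N (left out, the last holds). Time passes only in rows, so rows that repeat a pose let the fingers close. It gives the time, the measured TCP pose, the force, the opening and the grip force at its end, in the units of the state.
- env.get_state(): the state, without advancing time (a new reading comes with each control period).
- env.read_camera(name): name is "side" or "top" or "wrist"; returns a dict with "pixels" (384x512x3 uint8, red, green, blue), "fovy" (degrees; the focal length in pixels is half the picture's height over the tangent of half this angle, whatever the lens; pixels are square), "cx", "cy" (the principal point, pixels), "dist_coeffs" ([k1, k2, p1, p2, k3] as OpenCV has them; the pictures are not rectified), "extrinsics" (4x4, takes a point from world to camera coordinates); the wrist camera has in their place "mount" (4x4, takes a point from camera to tool coordinates, whose origin is the TCP and whose axes are the flange's). Camera axes: x right, y up, looking along -z (the intrinsics and any distortion apply to the point x, -y, -z); pixel columns grow to the right and rows downward; lengths in m; the calibration is good to about 2 mm. A picture is of the moment at which its call begins: read the wrist's pose just before it. There is no depth.
- env.hand_in(): hands the job in; it is judged then, once.
Trained networks look in a picture, given as the dict that the camera call returned (one of the last four; its "shot" number tells which), for a name from the list of things; names that differ only in an ending like _2 or _b are one class to them, and where a whole thing is asked for, a point or a joint stands for the part that bears it (a point fixed in the world has none). Each returns a list of dicts, best first, with "confidence" (0 to 1); they miss things now and then, are a little off and sometimes report something else, mostly with a low value. They report only what shows in the picture. A call takes as long as a camera call.
- env.spot_in(thing, picture): "centre" ([x, y, z] in m, in world coordinates, good to about 4 mm: the middle of the surface that is visible of it).
- env.regions_of(thing, picture): "mask" (384x512 bool, what is visible of it).
- env.landmark_of(thing, picture): "centre" ([x, y, z] in m, in world coordinates, good to about 4 mm: a listed point, or the origin of a listed thing).
The state is a dict: "clock": time; "joint_pos": joint angles; "qvel": joint speeds; "tau": joint torques, N m; "tcp_pos": TCP position; "orientation": TCP orientation; "wrist_force": force on the tool from outside, world axes, zero at the start; "ft_torque": the same for the moment, N m; "finger_gap": finger opening in m; "grip_force": force on a finger pad.
Only numpy, scipy, OpenCV 4.12 (cv2) and the standard library are available. Lean on these libraries where they do the work, as an engineer would, in place of code of your own. Each camera call takes 0.05 s, during which the arm holds its last target. There are 200 camera calls.

### The job

Tip the standing battery over, without lifting it off the dock, by pushing high on its robot-side face so that it falls onto its side on the raised charging pad, then push it along the pad until its copper-padded top is fully home against the yellow contact block. After that, raise the sprung red guard of the switch box through at least half of its travel and, with the guard still raised, flip the yellow-knobbed toggle beneath fully over, away from the robot. Let the guard drop fully shut and leave the six other things on the bench (tape measure, screw tub, paint tin, nail jar, spray can and wrench) where they are.

Things in the scene. Friction and masses are not known exactly. Their poses are not given: they have to be found in the camera images.
- battery_top (a point): Centre of the battery's top end face (the one with two copper pads), 80 mm from its centre along its z axis. Once it lies home, this point touches the contact block at point contacts.
- contacts (a point): Middle of the contact block's face at the height of the lying battery's centre (dock frame x 125, y 0, z 67.5 mm).
- switch_box: Fixed grey switch box, 140 mm (its x, -50 to 90 mm) by 150 mm (y) by 90 mm high; origin under it at bench level, below the toggle's pivot; its x axis points away from the robot, z up. On top sits the toggle under a see-through red guard.
- guard_lip (a point): Underside, middle, of the solid red lip along the guard's front edge: 8 mm thick, 120 mm long. When shut this point is at box x -80 mm, 125 mm above the bench, 30 mm in front of the box's face with nothing below it. Lift it from below; pushing it level towards the hinge only jams it.
- toggle (a joint): Angle of the toggle, rad: 0 to 0.1 at the start (off, leaning towards the robot), 1.0 fully over away from the robot (on). It stays where it is left; about 2 N at the knob moves it.
- toggle_knob (a point): Centre of the toggle's yellow ball knob, 22 mm across, on a lever 55 mm long pivoted 100 mm above the bench on the box's origin axis. Off: x -26 mm, 148 mm above the bench. On: x +26 mm, 148 mm. Upright, half-way: 155 mm.
- tape_measure: Loose black and yellow tape measure, 70 by 36 by 68 mm, bystander; origin centre of its underside.
- screw_tub: Loose blue open tub, 110 by 75 by 45 mm, bystander; origin centre of its underside.
- paint_tin: Loose white paint tin, 100 mm across, 120 mm high, bystander; origin centre of its underside.
- nail_jar: Loose jar with red lid, 70 mm across, 100 mm high, bystander; origin centre of its underside.
- spray_can: Loose spray can, green with white ends, 64 mm across, 190 mm high, bystander; origin centre of its underside.
- wrench: Loose steel wrench lying flat, 180 mm long, bystander; origin at its middle, underside.
- battery: The battery itself, axes as point battery_centre; origin at the centre of its foot, 80 mm below its centre. Pushed about 140 mm above its foot with some 2 N towards the contact block it leans; past 25 degrees it falls by itself onto the pad, lying 75 mm high with its top end about 45 to 70 mm short of the contact block. Sliding it takes up to about 9 N.
- dock: Fixed black and yellow charging dock, 310 x 139 mm; origin under it at bench level, x along it from robot end to contact block, z up. Ledge: x -160 to -60 mm, top 18 mm above bench. Raised rubber pad: x -60 to 125 mm, top 30 mm. Yellow rails beside the pad, 115 mm apart inside, tops 42 mm. Contact block: face at x 125 mm, 100 mm high. It stands left or right of the middle, the switch box on the other side.
- pad_edge (a point): Middle of the raised pad's robot-side top edge (dock x -60 mm, 30 mm above the bench). This 12 mm step above the ledge is the stop that the battery's foot meets when it is tipped.
- battery_centre (a point): Centre of the loose grey and blue battery, a block 75 mm (its x) by 95 mm (y) by 160 mm (z), 0.6 to 0.95 kg. It starts upright on the dock's ledge, at dock x about -103 mm, y within 4 mm of the middle, axes within 3 degrees of the dock's, 2 to 8 mm from the stop; centre 98 mm and top 178 mm above the bench.
- guard_hinge (a point): Middle of the guard's hinge line, along the box's y at box x 20 mm, 105 mm above the bench. The guard is a visor-like hood, 120 mm wide: when shut its top plate spans x -80 to 40 mm, 175 mm above the bench, its thin front plate runs down to a thick lip at x -80 mm; side cheeks 112 mm apart inside; open below the lip and behind.
- guard (a joint): Angle of the guard, rad: 0 shut, 1.45 fully raised. Its front lip rises and rolls back, away from the robot. Spring and weight (1 to 2 N at the lip) drop it shut whenever nothing holds it up; it can rest on closed fingers, tilted about 22 to 35 degrees (pointing down and away from the robot), reaching in beneath it to the knob.

How it is judged:
On the way, in this order (a step that is already met when the one before it is completed fails the run):
1. the battery lies on its side on the pad (angle between battery_centre's own z axis and vertical between 1.45 and 1.7 rad), for 0.2 s.
2. the battery's top is home against the contact block (all of step 1 and x of battery_top in the frame of dock between 0.117 and 0.131 m and y of battery_top in the frame of dock between -0.02 and 0.02 m and z of battery_top in the frame of dock below 0.078 m), for 0.2 s.
3. the guard is raised about halfway or more, the toggle still off (value of joint guard above 0.55 rad and value of joint toggle below 0.5 rad).
4. the toggle is flipped over while the guard is raised (value of joint toggle above 0.85 rad and value of joint guard above 0.3 rad).
5. the guard has dropped shut (value of joint guard below 0.06 rad and value of joint toggle above 0.85 rad), for 0.2 s.
At the end, for the whole second after the job is handed in: The battery lies on its side on the pad (within 7 degrees) at rest, its top face within 8 mm of the contact block and within 20 mm of the dock's centre line; the toggle is over to the on side (above 0.85 rad) and the guard is shut (below 0.06 rad) (all of step 2 and all of step 5 and linear speed of battery below 0.02 m/s); the robot touches nothing.
It fails at once if the battery is lifted clear instead of tipped (height (world z) of battery_centre above 0.125 m).
It fails at once if one of the six bystanders is moved more than 30 mm or knocked over (distance of any of tape_measure, screw_tub, paint_tin, nail_jar, spray_can, wrench from where it was at the start of the episode above 0.03 m or angle between any of tape_measure, screw_tub, paint_tin, nail_jar, spray_can, wrench's own z axis and vertical above 0.5 rad).
It also fails if it takes over 61 s, if anything falls off the work surface, if the arm or the gripper's body presses on something with over 40 N, if the wrist force passes 120 N, or if a joint passes its speed limit or range.

## Working session

There is one attempt and no reset: what is moved stays moved. The work goes in short steps, Python scripts to look and compute and a tool call to move; the robot and the scene stay as the last step left them, time stands still between calls to the robot, and variables do not carry over. Pictures are saved under pics/ and viewed, at most 10 in all, crops included, and the job is handed in when it is done.

Besides the shell and the picture viewer there is one more tool, called after ">>>" as name(argument=value, ...), one argument or row to a line, values as JSON. move_arm: Moves the arm, as the interface text tells. Its arguments: {"type":"object","properties":{"targets":{"type":"array","items":{"type":"array"}},"squeeze":{"type":"number"}},"required":["targets"]}

```bash
ls; mkdir -p pics
cat > h.py <<'E'
import numpy as np, cv2
from workcell import env
from scipy.spatial.transform import Rotation as R
def st():
    s=env.get_state(); q=s["orientation"]; return s,np.array(s["tcp_pos"]),R.from_quat([q[1],q[2],q[3],q[0]])
def save(p,n): cv2.imwrite("pics/"+n,p["pixels"][:,:,::-1])
E
python3 - <<'E'
from h import *
s,p,r=st(); print(s["clock"],p,r.as_matrix().round(3).tolist(),s["wrist_force"])
ims=[]
for c in("top","side"):
    P=env.read_camera(c); ims.append(P["pixels"])
    for n in "battery_centre battery_top battery pad_edge contacts dock switch_box guard_lip guard_hinge toggle_knob tape_measure screw_tub paint_tin nail_jar spray_can wrench".split():
        L=env.landmark_of(n,P)
        print(c,n,[(np.round(d["centre"],3).tolist(),round(d["confidence"],2)) for d in L[:2]])
cv2.imwrite("pics/a.png",cv2.resize(np.vstack(ims),(800*384//576*1,600))[:,:,::-1] if 0 else cv2.resize(np.hstack(ims),(800,300))[:,:,::-1])
E
```

```text
pics
0.0 [0.22249687 0.52966841 0.23039641] [[-0.922, 0.387, -0.001], [0.387, 0.922, -0.002], [0.0, -0.002, -1.0]] [-0.05215491  0.30858482 -0.339967  ]
top battery_centre [([0.488, -0.192, 0.1], 0.97), ([0.698, -0.008, 0.003], 0.74)]
top battery_top [([0.49, -0.195, 0.176], 0.89), ([0.554, 0.191, 0.126], 0.68)]
top battery [([0.488, -0.201, 0.018], 0.84)]
top pad_edge [([0.535, -0.202, 0.034], 0.78)]
top contacts [([0.716, -0.227, 0.068], 0.57)]
top dock [([0.592, -0.208, 0.002], 0.73)]
top switch_box [([0.635, 0.206, 0.005], 0.62)]
top guard_lip [([0.554, 0.191, 0.128], 0.96), ([0.469, -0.005, 0.002], 0.27)]
top guard_hinge [([0.652, 0.208, 0.101], 0.79)]
top toggle_knob []
top tape_measure [([0.449, -0.443, 0.003], 0.61), ([0.468, -0.007, 0.003], 0.52)]
top screw_tub [([0.7, -0.008, 0.002], 0.82)]
top paint_tin [([0.598, 0.423, 0.004], 0.98)]
top nail_jar [([0.486, 0.396, 0.003], 0.93)]
top spray_can [([0.447, -0.444, -0.0], 0.86)]
top wrench [([0.634, 0.204, 0.001], 0.75), ([0.609, -0.451, -0.0], 0.74)]
side battery_centre []
side battery_top [([0.494, -0.194, 0.176], 0.83)]
side battery [([0.493, -0.193, 0.017], 0.94)]
side pad_edge [([0.534, -0.199, 0.033], 0.91)]
side contacts [([0.717, -0.224, 0.068], 0.57)]
side dock [([0.595, -0.208, 0.001], 0.97), ([0.699, -0.009, -0.003], 0.73)]
side switch_box [([0.633, 0.203, 0.003], 0.72)]
side guard_lip [([0.555, 0.193, 0.12], 0.92)]
side guard_hinge [([0.651, 0.205, 0.105], 0.77), ([0.6, 0.426, -0.003], 0.68)]
side toggle_knob []
side tape_measure [([0.467, -0.003, -0.004], 0.56)]
side screw_tub [([0.698, -0.01, -0.003], 0.73)]
side paint_tin [([0.598, 0.429, -0.002], 0.77)]
side nail_jar [([0.494, 0.397, -0.003], 0.64)]
side spray_can []
side wrench [([0.604, -0.451, 0.002], 0.58)]
```

View pics/a.png

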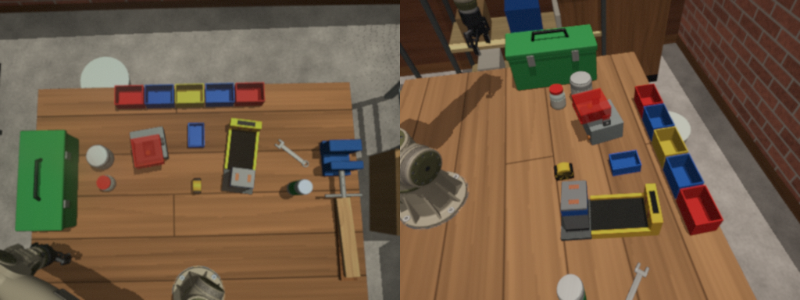

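The top view (left half) shows the dock at right (240,155) with the battery on its near end (242,180). The switch box is at (147,148) and the tape measure at (197,185). The side view agrees. Dock yaw is about -7.8° and box yaw about +8°.

```bash
cat >> h.py <<'E'
D0=np.array([.593,-.208]); DY=np.radians(-7.8)
B0=np.array([.633,.2045]); BY=np.radians(8.2)
def fr(o,y,x,yy,z): 
    c,s=np.cos(y),np.sin(y); return np.array([o[0]+c*x-s*yy,o[1]+s*x+c*yy,z])
def dock(x,y,z): return fr(D0,DY,x,y,z)
def box(x,y,z): return fr(B0,BY,x,y,z)
def down(yaw,pitch=0): # tool x = -heading(yaw); pitch>0 : tool z tips towards heading
    return R.from_euler('z',yaw)*R.from_matrix(np.array([[-1,0,0],[0,1,0],[0,0,-1.]]).T)*R.from_euler('y',-pitch)
def rel(P,Rt):
    s,p,r=st(); print("shift mm",(r.inv().apply(P-p)*1000).round(1),"turn",((r.inv()*Rt).as_rotvec(degrees=True)/10).round(2),"z dir",Rt.apply([0,0,1]).round(2))
def show(): 
    s,p,r=st(); print(s["clock"],p.round(4),"z",r.apply([0,0,1]).round(3),"j",np.round(s["joint_pos"],2),"F",np.round(s["wrist_force"],1),s["finger_gap"])
E
python3 - <<'E'
from h import *
print(down(0,.4).apply([0,0,1]))
rel(np.array([.37,.25,.25]),down(DY)); rel(dock(-195,0,.25)*1 if 0 else dock(-.195,0,.25),down(DY))
E
```

```text
[ 0.38941834  0.         -0.92106099]
shift mm [-244.3 -201.2  -18.7] turn [ 0.   0.  -1.5] z dir [ 0.  0. -1.]
shift mm [-438.9 -587.5  -18.7] turn [ 0.   0.  -1.5] z dir [ 0.  0. -1.]
```

>>> move_arm(
  targets=[
    [[-244,-201,-19],[0,0,-1.5],0],
    [[-244,-201,-19],[0,0,-1.5],0],
    [[-244,-201,-19],[0,0,-1.5],0],
    [[-244,-201,-19],[0,0,-1.5],0],
    [[-244,-201,-19],[0,0,-1.5],0],
  ],
)

```text
clock: 2.33
tcp_pos: [0.3674, 0.2546, 0.2503]
orientation: [0.001, 0.068, 0.998, 0.0]
wrist_force: [1.6, 0.5, 0.7]
finger_gap: 0.0427
grip_force: 0.0
```

Run:
```python
from h import *
show(); rel(dock(-.195,0,.25),down(DY));
```

```text
2.325 [0.3674 0.2546 0.2503] z [ 0.001  0.    -1.   ] j [ 0.43  0.06 -0.22  1.29 -0.    0.56] F [1.6 0.5 0.7] 0.042732617028515905
shift mm [-9.100e+01 -4.277e+02  1.000e-01] turn [0.   0.01 0.  ] z dir [ 0.  0. -1.]
```

>>> move_arm(
  targets=[
    [[-91,-428,0],[0,0,0],0],
    [[-91,-428,0],[0,0,0],0],
    [[-91,-428,0],[0,0,0],0],
    [[-91,-428,0],[0,0,0],0],
    [[-91,-428,0],[0,0,0],0],
  ],
)

```text
clock: 2.95
tcp_pos: [0.3896, -0.0574, 0.2503]
orientation: [0.001, 0.068, 0.998, -0.0]
wrist_force: [0.9, -0.3, 0.3]
finger_gap: 0.0428
grip_force: 0.0
```

Run:
```python
from h import *
show(); rel(dock(-.195,0,.25),down(DY)); rel(dock(-.195,0,.155),down(DY));
```

```text
2.95 [ 0.3896 -0.0574  0.2503] z [ 0.002 -0.    -1.   ] j [-0.35 -0.05 -0.33  1.29  0.   -0.22] F [ 0.9 -0.3  0.3] 0.0427527010822633
shift mm [ -26.9 -121.6    0.4] turn [-0.    0.01  0.  ] z dir [ 0.  0. -1.]
shift mm [ -26.8 -121.6   95.4] turn [-0.    0.01  0.  ] z dir [ 0.  0. -1.]
```

>>> move_arm(
  targets=[
    [[-27,-122,0],[0,0,0],0],
    [[-27,-122,0],[0,0,0],0],
    [[-27,-122,50],[0,0,0],0],
    [[-27,-122,95],[0,0,0],0],
    [[-27,-122,95],[0,0,0],0],
  ],
)

```text
clock: 3.58
tcp_pos: [0.3973, -0.1784, 0.1522]
orientation: [-0.003, 0.068, 0.998, 0.002]
wrist_force: [0.0, 0.5, -0.3]
finger_gap: 0.0432
grip_force: 0.0
```

Run:
```python
from h import *
show(); P=env.read_camera("wrist"); save(P,"w1.png"); Q=env.read_camera("side"); save(Q,"s1.png")
for n in "battery_centre","battery_top","pad_edge","contacts","dock": print(n,[(np.round(d["centre"],3).tolist(),round(d["confidence"],2)) for im in (P,Q) for d in env.landmark_of(n,im)[:1]])
```

```text
3.575 [ 0.3973 -0.1784  0.1522] z [-0.006  0.004 -1.   ] j [-0.61  0.09 -0.43  1.05  0.   -0.47] F [ 0.   0.5 -0.3] 0.04322582117650475
battery_centre [([0.49, -0.192, 0.178], 0.17)]
battery_top [([0.491, -0.193, 0.178], 0.81)]
pad_edge [([0.533, -0.203, 0.03], 0.63)]
contacts [([0.717, -0.224, 0.067], 0.84)]
dock [([0.596, -0.208, -0.0], 0.89)]
```

View pics/s1.png

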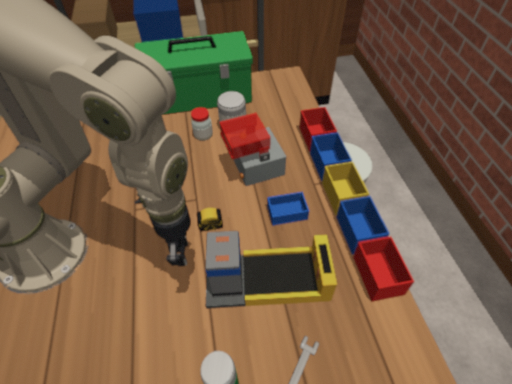

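>>> move_arm(
  targets=[
    [[-30,0,0],[0,0,0],0],
    [[-45,0,0],[0,0,0],0],
    [[-60,0,0],[0,0,0],0],
    [[-75,0,0],[0,0,0],0],
    [[-90,0,0],[0,0,0],0],
  ],
)

```text
clock: 4.8
tcp_pos: [0.4901, -0.1922, 0.1549]
orientation: [0.0, 0.068, 0.998, 0.0]
wrist_force: [-1.0, -0.8, 1.7]
finger_gap: 0.043
grip_force: 0.4
```

>>> move_arm(
  targets=[
    [[-10,0,0],[0,0,0],0],
    [[-20,0,0],[0,0,0],0],
    [[-30,0,0],[0,0,0],0],
    [[-38,0,0],[0,0,0],0],
    [[-38,0,0],[0,0,0],0],
  ],
)

```text
clock: 5.42
tcp_pos: [0.5272, -0.1973, 0.1548]
orientation: [0.0, 0.068, 0.998, 0.0]
wrist_force: [-0.4, 0.1, -0.6]
finger_gap: 0.0429
grip_force: 0.0
```

Run:
```python
from h import *
show(); Q=env.read_camera("side"); save(Q,"s2.png")
for n in "battery_centre","battery_top","battery": print(n,[(np.round(d["centre"],3).tolist(),round(d["confidence"],2)) for im in (Q,) for d in env.landmark_of(n,im)[:1]])
```

```text
5.425 [ 0.5272 -0.1973  0.1548] z [ 0.  0. -1.] j [-0.5   0.32 -0.13  1.12  0.   -0.37] F [-0.4  0.1 -0.6] 0.04294678085150179
battery_centre [([0.581, -0.209, 0.069], 0.71)]
battery_top [([0.662, -0.217, 0.069], 0.89)]
battery [([0.505, -0.195, 0.066], 0.66)]
```

View pics/s2.png

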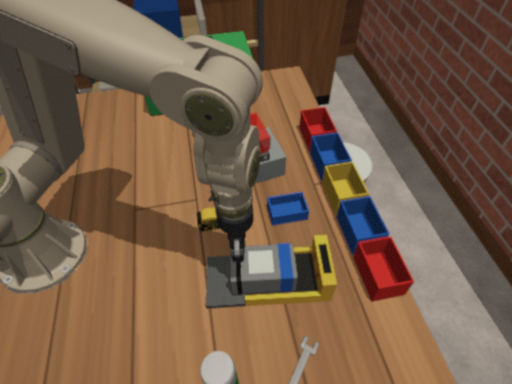

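The battery lies on the pad (240–295, 265), its top about 55 mm short of the contact block. Next I back off, go down and push.

>>> move_arm(
  targets=[
    [[60,0,0],[0,0,0],0],
    [[70,0,10],[0,0,0],0],
    [[70,0,60],[0,0,0],0],
    [[70,0,97],[0,0,0],0],
    [[70,0,97],[0,0,0],0],
  ],
)

```text
clock: 6.25
tcp_pos: [0.4547, -0.1863, 0.0557]
orientation: [-0.003, 0.068, 0.998, 0.001]
wrist_force: [0.4, 0.7, 0.2]
finger_gap: 0.0425
grip_force: 0.0
```

>>> move_arm(
  targets=[
    [[-20,0,0],[0,0,0],0],
    [[-30,0,0],[0,0,0],0],
    [[-40,0,0],[0,0,0],0],
    [[-52,0,0],[0,0,0],0],
    [[-62,0,0],[0,0,0],0],
  ],
)

```text
clock: 6.88
tcp_pos: [0.517, -0.1955, 0.0582]
orientation: [-0.002, 0.068, 0.998, 0.0]
wrist_force: [-6.9, 1.1, 2.2]
finger_gap: 0.0428
grip_force: 0.0
```

Run:
```python
from h import *
show(); Q=env.read_camera("side"); T=env.read_camera("top")
for n in "battery_centre","battery_top","contacts","battery": print(n,[(np.round(d["centre"],3).tolist(),round(d["confidence"],2)) for im in (Q,T) for d in env.landmark_of(n,im)[:1]])
```

```text
6.875 [ 0.517  -0.1955  0.0582] z [-0.004  0.001 -1.   ] j [-0.51  0.39 -0.29  0.89 -0.   -0.37] F [-6.9  1.1  2.2] 0.04279433761314341
battery_centre [([0.611, -0.214, 0.07], 0.87), ([0.608, -0.213, 0.069], 0.91)]
battery_top [([0.686, -0.22, 0.066], 0.85), ([0.692, -0.221, 0.066], 0.8)]
contacts [([0.718, -0.222, 0.066], 0.74), ([0.716, -0.227, 0.068], 0.77)]
battery [([0.528, -0.199, 0.066], 0.78), ([0.449, -0.442, -0.0], 0.46)]
```

>>> move_arm(
  targets=[
    [[-8,0,0],[0,0,0],0],
    [[-15,0,0],[0,0,0],0],
    [[-20,0,0],[0,0,0],0],
    [[-20,0,0],[0,0,0],0],
  ],
)

```text
clock: 7.88
tcp_pos: [0.5377, -0.1987, 0.0575]
orientation: [-0.001, 0.068, 0.998, 0.0]
wrist_force: [-4.1, 0.5, 1.0]
finger_gap: 0.0428
grip_force: 0.0
```

>>> move_arm(
  targets=[
    [[-3,0,0],[0,0,0],0],
    [[-5,0,0],[0,0,0],0],
    [[-7,0,0],[0,0,0],0],
  ],
)

```text
clock: 8.25
tcp_pos: [0.544, -0.1994, 0.0575]
orientation: [-0.001, 0.068, 0.998, 0.0]
wrist_force: [-5.4, 1.3, 1.7]
finger_gap: 0.0429
grip_force: 0.0
```

>>> move_arm(
  targets=[
    [[-2,0,0],[0,0,0],0],
    [[-4,0,0],[0,0,0],0],
  ],
)

```text
clock: 8.5
tcp_pos: [0.545, -0.1994, 0.0572]
orientation: [-0.004, 0.068, 0.998, 0.0]
wrist_force: [-18.5, 1.6, 10.6]
finger_gap: 0.0429
grip_force: 0.0
```

>>> move_arm(
  targets=[
    [[-2,0,0],[0,0,0],0],
    [[-3,0,0],[0,0,0],0],
  ],
)

```text
clock: 8.75
tcp_pos: [0.545, -0.1987, 0.0562]
orientation: [-0.007, 0.069, 0.998, 0.001]
wrist_force: [-22.5, 2.6, 10.0]
finger_gap: 0.0427
grip_force: 0.0
```

Run:
```python
from h import *
show(); Q=env.read_camera("side"); save(Q,"s3.png"); T=env.read_camera("top")
for n in "battery_centre","battery_top","contacts","battery": print(n,[(np.round(d["centre"],3).tolist(),round(d["confidence"],2)) for im in (Q,T) for d in env.landmark_of(n,im)[:1]])
cv2.imwrite("pics/s3.png",cv2.resize(Q["pixels"][210:320,190:350],None,fx=4,fy=4)[:,:,::-1])
```

```text
8.75 [ 0.545  -0.1987  0.0562] z [-0.014  0.003 -1.   ] j [-0.49  0.44 -0.21  0.93 -0.   -0.35] F [-22.5   2.6  10. ] 0.04273293951706301
battery_centre [([0.641, -0.215, 0.067], 0.67), ([0.635, -0.214, 0.068], 0.84)]
battery_top [([0.716, -0.224, 0.069], 0.56), ([0.714, -0.227, 0.062], 0.59)]
contacts [([0.65, 0.204, 0.104], 0.59), ([0.717, -0.225, 0.065], 0.61)]
battery [([0.56, -0.203, 0.069], 0.72), ([0.554, -0.208, 0.068], 0.73)]
```

View pics/s3.png

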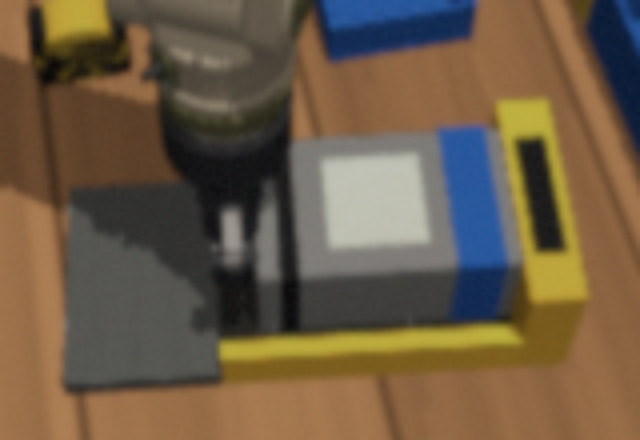

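Battery home: its blue end meets the yellow block at (510,220), and the push force jumped to 22 N. Now I retreat and head for the switch box.

>>> move_arm(
  targets=[
    [[30,0,0],[0,0,0],0.5],
    [[50,0,-40],[0,0,0],1],
    [[50,0,-100],[0,0,0],1],
    [[50,0,-150],[0,0,0],1],
    [[50,0,-170],[0,0,0],1],
  ],
)

```text
clock: 9.88
tcp_pos: [0.5052, -0.1952, 0.2322]
orientation: [0.004, 0.068, 0.998, -0.002]
wrist_force: [0.7, -0.6, -0.8]
finger_gap: -0.0002
grip_force: 0.0
```

Run:
```python
from h import *
show(); p35=np.radians(35)
rel(box(-.16,0,.23),down(BY,p35))
T=env.read_camera("top");Q=env.read_camera("side")
for n in "switch_box","guard_lip","guard_hinge","toggle_knob","battery_top": print(n,[(np.round(d["centre"],3).tolist(),round(d["confidence"],2)) for im in (Q,T) for d in env.landmark_of(n,im)[:1]])
```

```text
9.875 [ 0.5052 -0.1952  0.2322] z [ 0.008 -0.004 -1.   ] j [-0.52  0.24 -0.05  1.27  0.   -0.38] F [ 0.7 -0.6 -0.8] -0.00024060012241608155
shift mm [ 81.4 369.2   0.6] turn [-0.51 -3.43 -1.54] z dir [ 0.57  0.08 -0.82]
switch_box [([0.634, 0.204, 0.002], 0.62), ([0.633, 0.203, 0.003], 0.74)]
guard_lip [([0.555, 0.192, 0.124], 0.76)]
guard_hinge [([0.535, -0.202, 0.032], 0.65), ([0.652, 0.203, 0.101], 0.75)]
toggle_knob []
battery_top [([0.716, -0.224, 0.07], 0.98), ([0.717, -0.226, 0.064], 0.85)]
```

>>> move_arm(
  targets=[
    [[81,369,-20],[-0.51,-3.43,-1.54],1],
    [[81,369,-20],[-0.51,-3.43,-1.54],1],
    [[81,369,-20],[-0.51,-3.43,-1.54],1],
    [[81,369,-20],[-0.51,-3.43,-1.54],1],
    [[81,369,0],[-0.51,-3.43,-1.54],1],
  ],
)

```text
clock: 11.1
tcp_pos: [0.4759, 0.1176, 0.2346]
orientation: [0.298, -0.066, 0.952, 0.023]
wrist_force: [1.0, -0.6, 0.6]
finger_gap: -0.0003
grip_force: 0.0
```

Run:
```python
from h import *
show(); p35=np.radians(35)
rel(box(-.16,0,.21),down(BY,p35))
rel(box(-.16,0,.14),down(BY,p35))
rel(box(-.115,0,.112),down(BY,p35))
```

```text
11.1 [0.4759 0.1176 0.2346] z [ 0.564  0.084 -0.822] j [ 0.04 -0.32 -0.77  0.52  0.06 -0.08] F [ 1.  -0.6  0.6] -0.00030111860762093936
shift mm [ 7.8 63.5 24.9] turn [ 0.02 -0.03 -0.03] z dir [ 0.57  0.08 -0.82]
shift mm [47.7 63.1 82.4] turn [ 0.02 -0.03 -0.03] z dir [ 0.57  0.08 -0.82]
shift mm [ 26.7  63.1 131.1] turn [ 0.02 -0.03 -0.03] z dir [ 0.57  0.08 -0.82]
```

>>> move_arm(
  targets=[
    [[8,63,25],[0.02,-0.03,-0.03],1],
    [[48,63,82],[0.02,-0.03,-0.03],1],
    [[48,63,82],[0.02,-0.03,-0.03],1],
    [[48,63,82],[0.02,-0.03,-0.03],1],
  ],
)

```text
clock: 11.6
tcp_pos: [0.4761, 0.1803, 0.1404]
orientation: [0.299, -0.069, 0.952, 0.021]
wrist_force: [-0.2, 0.0, 0.5]
finger_gap: -0.0003
grip_force: 0.0
```

Run:
```python
from h import *
show(); p35=np.radians(35)
P=env.read_camera("wrist"); save(P,"w2.png")
for n in "switch_box","guard_lip","guard_hinge","toggle_knob": print(n,[(np.round(d["centre"],3).tolist(),round(d["confidence"],2)) for d in env.landmark_of(n,P)[:2]])
rel(box(-.095,0,.110),down(BY,p35))
```

```text
11.6 [0.4761 0.1803 0.1404] z [ 0.565  0.082 -0.821] j [ 0.24 -0.15 -0.92  0.2  -0.05  0.07] F [-0.2  0.   0.5] -0.0003363798359824547
switch_box [([0.629, 0.204, -0.0], 0.93)]
guard_lip []
guard_hinge []
toggle_knob []
shift mm [-31.7   2.1  62.5] turn [-0.    0.01  0.  ] z dir [ 0.57  0.08 -0.82]
```

View pics/w2.png

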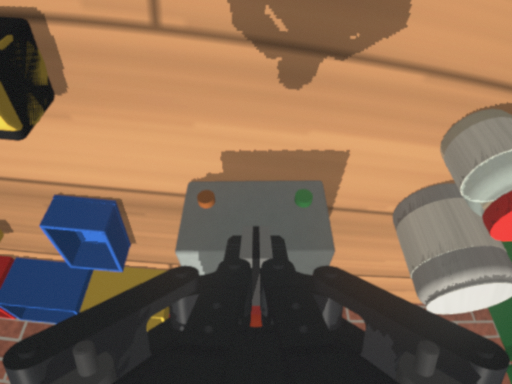

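The wrist view has the box centred on the fingers (columns 178–332, fingers at 256), with bystanders clear on both sides.

>>> move_arm(
  targets=[
    [[16,1,30],[0,0,0],1],
    [[-12,2,50],[0,0,0],1],
    [[-32,2,62],[0,0,0],1],
    [[-32,2,62],[0,0,0],1],
  ],
)

```text
clock: 12.35
tcp_pos: [0.5397, 0.1912, 0.1098]
orientation: [0.301, -0.068, 0.951, 0.021]
wrist_force: [-0.1, -0.6, -0.3]
finger_gap: -0.0001
grip_force: 0.0
```

>>> move_arm(
  targets=[
    [[-12,0,-4],[0,0,0],1],
    [[-27,0,-12],[0,0,0],1],
    [[-45,0,-20],[0,0,0],1],
    [[-66,0,-27],[0,0,0],1],
    [[-66,0,-27],[0,0,0],1],
  ],
)

```text
clock: 12.98
tcp_pos: [0.5763, 0.1974, 0.1704]
orientation: [0.301, -0.069, 0.951, 0.022]
wrist_force: [-1.6, 0.1, 0.1]
finger_gap: -0.0
grip_force: 0.7
```

Run:
```python
from h import *
show(); p35=np.radians(35)
P=env.read_camera("side"); save(P,"s4.png")
for n in "guard_lip","guard_hinge","toggle_knob": print(n,[(np.round(d["centre"],3).tolist(),round(d["confidence"],2)) for d in env.landmark_of(n,P)[:2]])
s,p,r=st();c=np.array([np.cos(BY),np.sin(BY)]); print("box x,y",(p[:2]-B0)@c,(p[:2]-B0)@[-c[1],c[0]])
cv2.imwrite("pics/s4.png",cv2.resize(P["pixels"][60:240,130:330],None,fx=3,fy=3)[:,:,::-1])
```

```text
12.975 [0.5763 0.1974 0.1704] z [ 0.569  0.083 -0.818] j [ 0.22  0.01 -0.69  0.26 -0.04  0.06] F [-1.6  0.1  0.1] -3.058590719525839e-05
guard_lip []
guard_hinge [([0.652, 0.208, 0.106], 0.78), ([0.632, 0.201, 0.001], 0.48)]
toggle_knob [([0.534, -0.196, 0.035], 0.3)]
box x,y -0.06028080932470909 0.000980191159059499
```

View pics/s4.png

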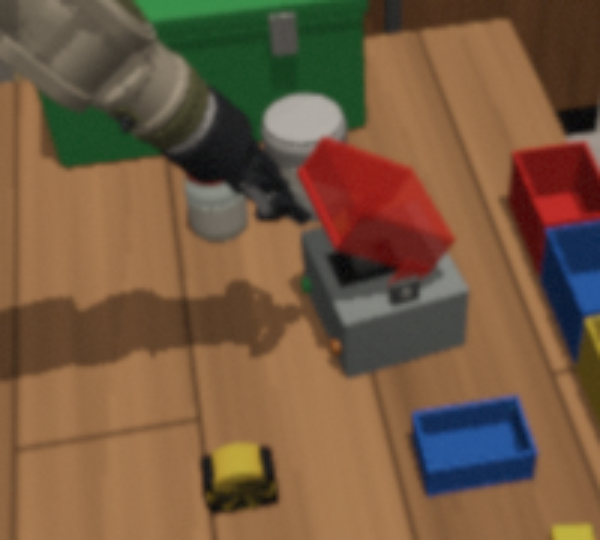

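The guard is raised on the fingers (fingertips at 310,215, red hood tilted back). Next I lift more, then reach in to the knob.

>>> move_arm(
  targets=[
    [[-10,0,-3],[0,0,0],1],
    [[-18,0,-5],[0,0,0],1],
    [[-18,0,-5],[0,0,0],1],
  ],
)

```text
clock: 13.55
tcp_pos: [0.588, 0.1991, 0.1832]
orientation: [0.3, -0.069, 0.951, 0.022]
wrist_force: [-1.5, -0.6, -0.1]
finger_gap: -0.0001
grip_force: 0.6
```

>>> move_arm(
  targets=[
    [[0,0,22],[0,0,0],1],
    [[0,0,40],[0,0,0],1],
    [[-6,0,57],[0,0,0],1],
    [[-13,0,69],[0,0,0],1],
    [[-13,0,69],[0,0,0],1],
  ],
)

```text
clock: 14.18
tcp_pos: [0.6538, 0.2094, 0.1567]
orientation: [0.32, -0.068, 0.945, 0.023]
wrist_force: [-12.9, -2.7, 49.3]
finger_gap: -0.0004
grip_force: 23.5
```

Run:
```python
from h import *
show(); 
P=env.read_camera("side")
for n in "guard_lip","guard_hinge","toggle_knob": print(n,[(np.round(d["centre"],3).tolist(),round(d["confidence"],2)) for d in env.landmark_of(n,P)[:2]])
s,p,r=st();c=np.array([np.cos(BY),np.sin(BY)]); print("box x,y",(p[:2]-B0)@c,(p[:2]-B0)@[-c[1],c[0]])
cv2.imwrite("pics/s5.png",cv2.resize(P["pixels"][80:200,170:330],None,fx=4,fy=4)[:,:,::-1])
```

```text
14.175 [0.6538 0.2094 0.1567] z [ 0.602  0.088 -0.794] j [ 0.21  0.15 -0.6   0.17 -0.04  0.05] F [-12.9  -2.7  49.3] -0.00042241799309240195
guard_lip [([0.634, 0.204, 0.203], 0.59)]
guard_hinge [([0.649, 0.204, 0.104], 0.78), ([0.633, 0.202, 0.205], 0.7)]
toggle_knob [([0.661, 0.206, 0.151], 0.62), ([0.633, 0.205, 0.003], 0.56)]
box x,y 0.021138695137549686 0.0018050887409100914
```

View pics/s5.png

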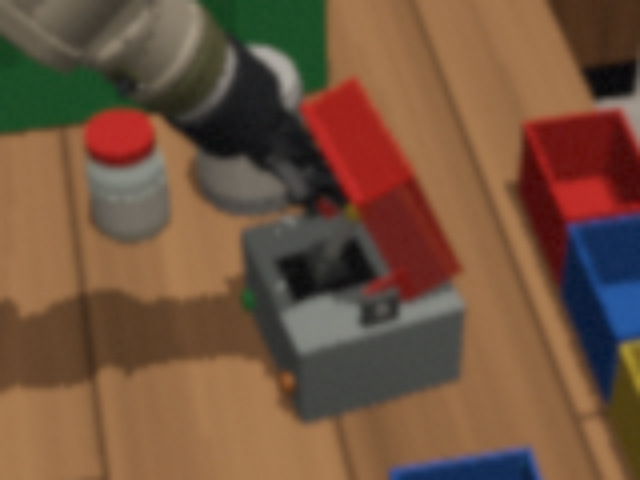

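The fingertips sit on top of the knob (350,212), which looks to be over on the far side, and Fz is 49 N. I raise straight up to unload, then check.

>>> move_arm(
  targets=[
    [[-28,0,-8],[0,0,0],1],
    [[-37,0,-21],[0,0,0],1],
    [[-37,0,-21],[0,0,0],1],
  ],
)

```text
clock: 14.75
tcp_pos: [0.6553, 0.209, 0.1728]
orientation: [0.3, -0.069, 0.951, 0.022]
wrist_force: [-1.7, -1.3, 0.7]
finger_gap: 0.0001
grip_force: 0.6
```

Run:
```python
from h import *
show(); 
P=env.read_camera("side");T=env.read_camera("top");W=env.read_camera("wrist")
for n in "guard_lip","toggle_knob": print(n,[(np.round(d["centre"],3).tolist(),round(d["confidence"],2)) for im in (P,T,W) for d in env.landmark_of(n,im)[:2]])
print([(np.round(d["centre"],3).tolist(),round(d["confidence"],2)) for im in (P,T,W) for d in env.spot_in("toggle_knob",im)[:2]])
s,p,r=st();c=np.array([np.cos(BY),np.sin(BY)]); print("box x,y",(p[:2]-B0)@c,(p[:2]-B0)@[-c[1],c[0]])
cv2.imwrite("pics/s6.png",cv2.resize(P["pixels"][80:200,170:330],None,fx=4,fy=4)[:,:,::-1])
```

```text
14.75 [0.6553 0.209  0.1728] z [ 0.568  0.083 -0.819] j [ 0.21  0.15 -0.52  0.29 -0.04  0.05] F [-1.7 -1.3  0.7] 0.00013413987870547885
guard_lip [([0.649, 0.208, 0.203], 0.58), ([0.645, 0.205, 0.209], 0.81), ([0.653, 0.207, 0.103], 0.34), ([0.646, 0.201, 0.207], 0.77)]
toggle_knob [([0.661, 0.207, 0.15], 0.4), ([0.469, -0.006, 0.004], 0.42), ([0.659, 0.207, 0.147], 0.93)]
[([0.658, 0.153, 0.093], 0.72), ([0.654, 0.199, 0.142], 0.66), ([0.468, -0.006, 0.065], 0.6), ([0.446, -0.426, 0.182], 0.32), ([0.651, 0.205, 0.141], 0.59)]
box x,y 0.021249348713250543 0.0011881547732374687
```

View pics/s6.png

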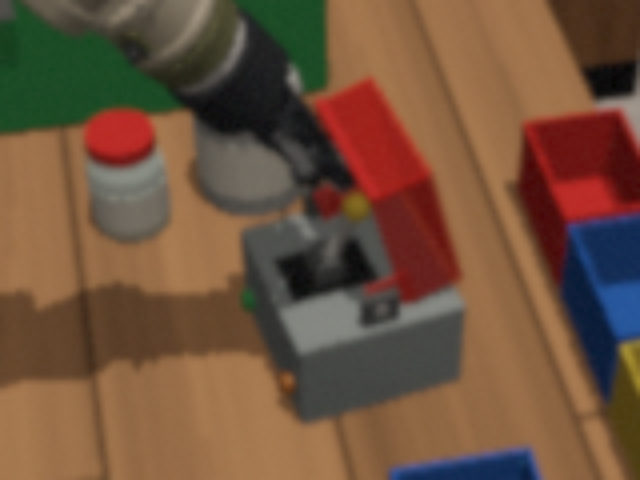

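The knob is at box x ≈ 26 (fully over) and the guard rests on the fingers. I withdraw towards the robot so the guard drops.

>>> move_arm(
  targets=[
    [[25,0,-17],[0,0,0],1],
    [[49,0,-34],[0,0,0],1],
    [[74,0,-52],[0,0,0],1],
    [[98,0,-69],[0,0,0],1],
    [[123,0,-86],[0,0,0],1],
  ],
)

```text
clock: 15.98
tcp_pos: [0.5061, 0.1871, 0.1726]
orientation: [0.3, -0.069, 0.951, 0.022]
wrist_force: [0.4, 0.7, 0.0]
finger_gap: -0.0003
grip_force: 0.0
```

>>> move_arm(
  targets=[
    [[25,0,-20],[0,0,0],1],
    [[40,0,-30],[0,0,0],1],
    [[40,0,-30],[0,0,0],1],
    [[40,0,-30],[0,0,0],1],
  ],
)

```text
clock: 16.48
tcp_pos: [0.458, 0.1802, 0.1745]
orientation: [0.3, -0.069, 0.951, 0.022]
wrist_force: [-0.0, -0.1, 0.5]
finger_gap: -0.0
grip_force: 0.0
```

Run:
```python
from h import *
show(); 
P=env.read_camera("side");T=env.read_camera("top");W=env.read_camera("wrist")
for n in "guard_lip","toggle_knob","battery_top","battery_centre","tape_measure","nail_jar","screw_tub","paint_tin": print(n,[(np.round(d["centre"],3).tolist(),round(d["confidence"],2)) for im in (P,T,W) for d in env.landmark_of(n,im)[:1]])
a=P["pixels"][80:200,170:330];
cv2.imwrite("pics/s7.png",cv2.resize(a,None,fx=4,fy=4,interpolation=cv2.INTER_CUBIC)[:,:,::-1])
```

```text
16.475 [0.458  0.1802 0.1745] z [ 0.568  0.083 -0.819] j [ 0.25 -0.24 -0.89  0.32 -0.06  0.08] F [-0.  -0.1  0.5] -2.8272227129932056e-05
guard_lip [([0.556, 0.192, 0.122], 0.72), ([0.556, 0.19, 0.126], 0.73)]
toggle_knob []
battery_top [([0.719, -0.224, 0.072], 0.85), ([0.715, -0.224, 0.065], 0.62)]
battery_centre [([0.639, -0.213, 0.067], 0.78), ([0.637, -0.216, 0.067], 0.96)]
tape_measure [([0.47, -0.001, -0.004], 0.62), ([0.466, -0.004, 0.004], 0.48), ([0.466, -0.007, 0.0], 0.79)]
nail_jar [([0.488, 0.401, -0.005], 0.69), ([0.489, 0.397, 0.002], 0.64), ([0.492, 0.4, -0.002], 0.76)]
screw_tub [([0.698, -0.007, -0.003], 0.64), ([0.703, -0.006, 0.003], 0.66), ([0.695, -0.01, -0.001], 0.72)]
paint_tin [([0.603, 0.427, -0.002], 0.76), ([0.599, 0.425, 0.004], 0.84), ([0.603, 0.419, 0.004], 0.89)]
```

View pics/s7.png

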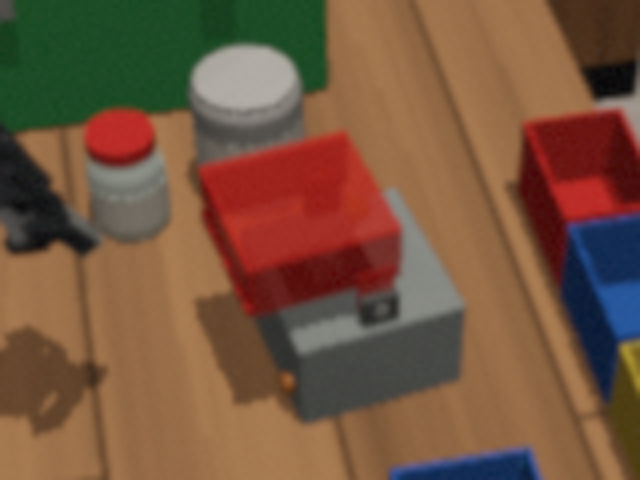

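The guard is shut. The knob shows through it as an orange tint at (355,205), the same pixel as when it was fully over. Robot is clear, battery home.

```bash
python3 -c "
from h import *
print(env.hand_in())"
```

```text
the job is handed in; nothing more can be done
None
```

I handed the job in at about 16.5 s of the 61 s allowed; no verdict came back, but my last camera checks showed the battery home against the contact block, the toggle over, the guard shut and the robot clear. The four bystanders I re-measured at the end had not moved (I did not re-measure the spray can or wrench), and while flipping the toggle the fingertips pressed on the knob with about 49 N.

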